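Turn the shelf sign over and set it on the easel

ROBOT

A 6-joint arm with a two-finger parallel gripper is mounted at the origin on the work surface. World frame = base frame: x ahead of the robot, y to its left, z up, the work surface at z = 0. Lengths are in mm, angles in rad, forces in N, time in s.
With the tool pointing down it reaches from about 325 to 775 mm from the base axis. Payload 5.5 kg.
Tool frame: the origin (TCP) lies midway between the tips of the shut fingers; the grasp point (between the pads) lies 19 mm behind it; z points along the fingers, y is the line along which they close (so a half turn about z gives the same grasp; the last joint's range is limited). The gripper opens to 85 mm and grips with 20 to 120 N. Pads are 22 mm wide; open, the fingers measure 114 mm over their backs; the gripper's body (76 mm by 85 mm) begins 54 mm behind the grasp point. The pads swing forward as they close: fully open they stand 13 mm farther back than shut.
Start: joints at [-1.392, 0.091, 1.231, -0, 1.82, -0.057], TCP at [140.171, -583.411, 231.275] pointing down, gripper open.
Joint ranges: [-2.87, 2.87], [-0.86, 2.18], [0.17, 2.46], [-1.51, 4.65], [0.06, 2.69], [-2.65, 2.65]. Speed limits (rad/s): [2.57, 2.57, 3.01, 3.14, 3.14, 3.14].

INTERFACE

Orientations are given as a 3x3 rotation matrix whose columns are the frame's x, y, z axes.
In Python, from station import env gives the robot as it stands.
- The arm moves only by the tool inch_along, called after "Emit:" as name(argument=value, ...) on one line, values as JSON. Schema: {"type":"object","properties":{"moves":{"type":"array","items":{"type":"number"},"minItems":7,"maxItems":140},"clamp_n":{"type":"number"},"only":{"type":"string"},"quiet":{"type":"boolean"},"lines":{"type":"string"}},"required":["moves"],"additionalProperties":false}. moves is one flat list of numbers that holds 1 to 20 rows one after another, with no inner brackets; each row has 7 numbers: a rotation vector rx, ry, rz in a scale on which 1.0 is pi rad, then dx, dy, dz in shares of the most that a row can go, 1 being 50 mm, then the finger opening in mm; each row shifts and turns the commanded pose from where the row before left it, along the tool's axes as they then stand; what a row does not reach is not made up. A row lasts 1/10 s, in which the tool goes at most 50 mm and 0.15 rad, less where a joint would pass 70% of its speed; a pose out of reach is approached as far as the arm can. The fingers move at their own pace and stop on an object; clamp_n is the grip in N (left out, the last holds). Time passes only in rows, so rows that do not move let the fingers close. The tool returns the time, the measured TCP pose, the force, the opening and the grip force at its end. only (a regular expression) keeps the lines of the reply that match it, lines (a string "A,B") keeps lines A to B, and quiet returns only ok. Shift and turn numbers lie between -1 and 1, and a call with a number outside is refused. Input that does not fit is refused with a message, and nothing moves.
- env.sense(): the state, without advancing time (a new reading comes with each control period).
- env.read_camera(name): name is "side" or "top"; returns the picture (480x640x3 uint8, red, green, blue); there is no depth.
- env.camera_model(name): a dict with "fx", "fy", "cx", "cy" (pixels), "view" (4x4, takes a point from world to camera coordinates). Camera axes: x right, y down, z forward; pixel columns grow to the right and rows downward; lengths in mm; the calibration is good to about 2 mm. A picture is of the moment at which its call begins. camera_model takes no time and is no camera call.
- env.job_done(): hands the job in; it is judged then, once.
The state is a dict: "clock": time; "qpos": joint angles; "dq": joint speeds; "effort": joint torques, N m; "tool_pos": TCP position; "tcp_rot": TCP orientation; "force": force on the tool from outside, world axes, zero at the start; "moment": the same for the moment, N m; "grip_width": finger opening in mm; "gripper_force": force on a finger pad.
Only numpy, scipy, OpenCV 4.12 (cv2) and the standard library are available. Lean on these libraries where they do the work, as an engineer would, in place of code of your own. Each camera call takes 0.05 s, during which the arm holds its last target. There are 200 camera calls.

TASK

The pink shelf sign is lying face down on the counter. Turn it over with the help of the aluminium back-rest: stand the sign up on one short end, leaning against the back-rest with the pink face outwards, and let go of it there for a moment. Then take it again by the top and set it on the dark wooden easel, standing on its short end, fully down on the ledge, roughly in the middle, lying back flat against the rest with the pink face showing; let go, without shifting the tin, the glue bottle or the needle cup.

Things in the scene. Friction and masses are not known exactly. Their poses are not given: they have to be found in the camera images.
- sign: Rigid sign board 120 mm (its x) by 64 mm (y) by 12 mm (z), about 90 g. Pink face on its -z side, brown kraft back on its +z side; both short ends alike. Starts kraft side up on the counter in front of (+x side of) the back-rest, a short end roughly towards it. Origin: centre of the pink face.
- sign_mid (a point): Centre of the sign board's volume (6 mm from each face); axes as the sign.
- fence: Fixed aluminium back-rest, between robot and sign. Origin: middle of its face's foot line, on the counter. The face looks along its +x, is 120 mm wide (y) and leans back 12 degrees from vertical (to -x): top edge 59 mm up, 12 mm behind the foot line. Nothing stands in front of the foot line; base and struts reach 59 mm behind. A board stood against it leans back 12 degrees and stays.
- easel: Fixed dark wooden easel facing away from the robot (+x). Origin: on the counter, centre line, 145 mm behind the ledge corner. Flat rest 104 mm wide (y), 72 mm long, at 45 degrees: from the ledge corner (x +145, z +22 mm) up and back to its top edge (x +94, z +73 mm). The ledge, square to the rest, stands 16 mm proud of it. The 120 mm sign overhangs the rest's top by 48 mm.
- easel_rest (a point): Where the centre of the sign board (sign_mid) lies when the sign is properly seated in the middle of the easel: easel x +106.8 mm, y 0, z +68.7 mm. Axes as the easel.
- tin: Bystander: mint round tin, 44 mm diameter, 50 mm high, standing; origin at its foot.
- glue: Bystander: white bottle with orange cap, 56 mm diameter, 130 mm high, standing; origin at its foot.
- cup: Bystander: blue ceramic cup 76 mm diameter, 90 mm high, holding knitting needles up to 170 mm high; origin at its foot.

How it is judged (in metres and radians):
On the way:
1. the sign stands on a short end, let go, at rest and leaning against the back-rest with the pink face outwards (angle between sign's own z axis and vertical between 1.66 and 2 rad and (angle between sign's own x axis and vertical below 0.45 rad or angle between sign's own x axis and vertical above 2.69 rad) and x of sign_mid in the frame of fence between -0.03 and 0.05 m and x of sign in the frame of fence above -0.03 m and contact force between sign and fence above 0.02 N and contact force between sign and the fingers below 0.05 N and linear speed of sign below 0.02 m/s), for 0.3 s.
At the end, for the whole second after the job is handed in: The sign is let go and at rest on the easel, pink face up and outwards: leaning at 45 degrees within 7, square to the easel within 8 degrees, within 20 mm of the middle sideways, short end on the ledge and back on the rest (centre within 7 mm of its seated place in easel x and height) (angle between sign's own z axis and vertical between 2.236 and 2.476 rad and angle between the y axis of sign and the y axis of easel, either way round below 0.14 rad and y of sign_mid in the frame of easel_rest between -0.02 and 0.02 m and x of sign_mid in the frame of easel_rest between -0.007 and 0.007 m and z of sign_mid in the frame of easel_rest between -0.007 and 0.007 m and contact force between sign and easel above 0.1 N and linear speed of sign below 0.02 m/s); the robot touches nothing.
It fails at once if a bystander (tin, glue or cup) is pushed away by more than 30 mm (distance of any of tin, glue, cup from where it was at the start of the episode above 0.03 m).
It also fails if it takes over 64 s, if anything falls off the work surface, if the arm or the gripper's body presses on something with over 40 N, if the wrist force passes 120 N, or if a joint passes its speed limit or range.

## Working session

There is one attempt and no reset: what is moved stays moved. The work goes in short steps, Python scripts to look and compute and a tool call to move; the robot and the scene stay as the last step left them, time stands still between calls to the robot, and variables do not carry over. Pictures are saved under pics/ and viewed, at most 10 in all, crops included, and the job is handed in when it is done.

```bash
ls; mkdir -p pics; cat > h.py <<'E'
import numpy as np,cv2
from station import env
def snap(n,f):
    im=env.read_camera(n); cv2.imwrite('pics/'+f+'.png',im[:,:,::-1]); return im
def ray(n,u,v):
    m=env.camera_model(n);V=np.array(m['view']);R,t=V[:3,:3],V[:3,3]
    return -R.T@t, R.T@np.array([(u-m['cx'])/m['fx'],(v-m['cy'])/m['fy'],1])
def plane(n,u,v,z):
    o,d=ray(n,u,v); return o+d*(z-o[2])/d[2]
def proj(n,p):
    m=env.camera_model(n);V=np.array(m['view']);q=V[:3,:3]@np.array(p)+V[:3,3]
    return m['fx']*q[0]/q[2]+m['cx'],m['fy']*q[1]/q[2]+m['cy']
E
python3 - <<'E'
from h import *
for n in('top','side'):
    snap(n,n+'0'); print(n,np.round(ray(n,320,240),2))
print(env.sense())
E
```

```text
pics
station.py
top [[ 2.65370e+02  8.52000e+00  1.29347e+03]
 [ 2.00000e-01 -0.00000e+00 -9.80000e-01]]
side [[ 4.4310e+01  9.7193e+02  6.8247e+02]
 [ 3.9000e-01 -7.9000e-01 -4.8000e-01]]
{'clock': 0.1, 'qpos': array([-1.39169318e+00,  9.17965490e-02,  1.23173093e+00,  6.82969078e-06,
        1.81979689e+00, -5.66870102e-02]), 'dq': array([ 0.00019506, -0.00148441, -0.00188478,  0.00034767,  0.00094631,
        0.00269266]), 'effort': array([ 3.86469517e-03, -4.60217392e+01, -4.19219899e+01,  2.30217189e-06,
        1.05560990e-02,  4.29950518e-06]), 'tool_pos': array([ 140.13201229, -583.15944526,  230.27566458]), 'tcp_rot': array([[ 9.72329679e-01,  2.33612721e-01, -3.01986788e-04],
       [ 2.33612893e-01, -9.72328190e-01,  1.70519284e-03],
       [ 1.04724472e-04, -1.72855761e-03, -9.99998501e-01]]), 'force': array([ 0.37412844, -0.08198885, -0.32965631]), 'moment': array([-0.01965826, -0.05122929, -0.03960813]), 'gripper_force': 0.0, 'grip_width': 85.34121766971248}
```

View pics/top0.png

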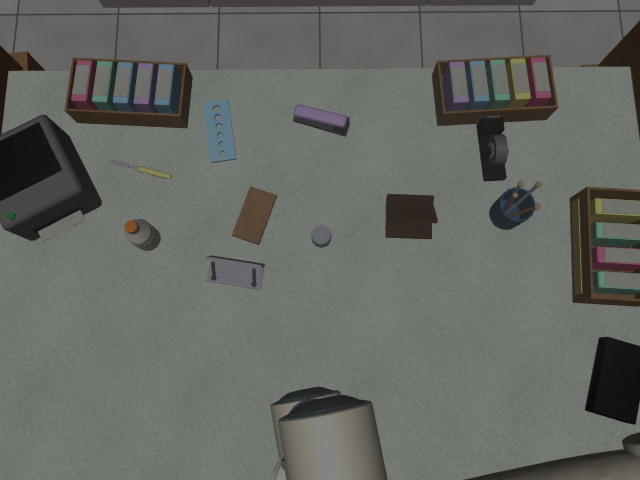

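View pics/side0.png

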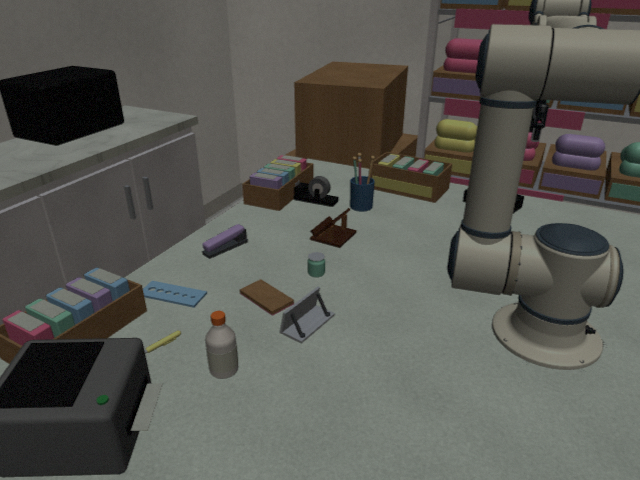

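The top view shows the sign at (255,215), the back-rest at (236,272), the easel at (411,216), the tin at (321,236), the glue at (140,235) and the cup at (513,208). In the side view they are at about (266,296), (307,315), (333,232), (316,265), (222,345) and (362,193).

```bash
python3 - <<'E'
from h import *
im=cv2.imread('pics/top0.png'); sd=cv2.imread('pics/side0.png')
a=cv2.resize(im[170:300,190:350],None,fx=5,fy=5,interpolation=cv2.INTER_CUBIC)[:300*2]
h=cv2.cvtColor(im,cv2.COLOR_BGR2HSV)
print([h[215,255],h[205,400],h[272,236],h[232,340]])
m=cv2.inRange(h,(5,80,60),(20,255,255)); m[:180]=0;m[250:]=0;m[:,:225]=0;m[:,285:]=0
c=max(cv2.findContours(m,0,1)[0],key=cv2.contourArea); r=cv2.minAreaRect(c); b=cv2.boxPoints(r)
print(r,cv2.contourArea(c)); P=np.array([plane('top',*p,12) for p in b]); print(P.round(1)); print(np.linalg.norm(P-np.roll(P,1,0),axis=1),P.mean(0))
g=np.zeros((600,800,3),np.uint8)
x=cv2.resize(im[245:300,195:275],None,fx=5,fy=5,interpolation=cv2.INTER_CUBIC);g[:275,:400]=x
x=cv2.resize(im[185:245,375:445],None,fx=5,fy=5,interpolation=cv2.INTER_CUBIC);g[:300,400:750]=x*2
x=cv2.resize(sd[285:345,270:345],None,fx=5,fy=5,interpolation=cv2.INTER_CUBIC);g[300:,:375]=x
x=cv2.resize(sd[200:255,300:365],None,fx=5,fy=5,interpolation=cv2.INTER_CUBIC);g[300:575,400:725]=np.clip(x*1.8,0,255)
cv2.imwrite('pics/z0.png',g)
E
```

```text
[array([ 15, 101,  91], dtype=uint8), array([11, 76, 47], dtype=uint8), array([116,  16, 111], dtype=uint8), array([ 50,  13, 116], dtype=uint8)]
((253.90731811523438, 214.96585083007812), (28.150291442871094, 52.54721450805664), 20.22486114501953) 1375.5
[[544.8 200.6  12. ]
 [659.4 161.8  12. ]
 [635.8 101.5  12. ]
 [522.  141.3  12. ]]
[ 63.53492729 121.00752577  64.74326546 120.56081213] [590.49205929 151.31495114  12.        ]
```

View pics/z0.png

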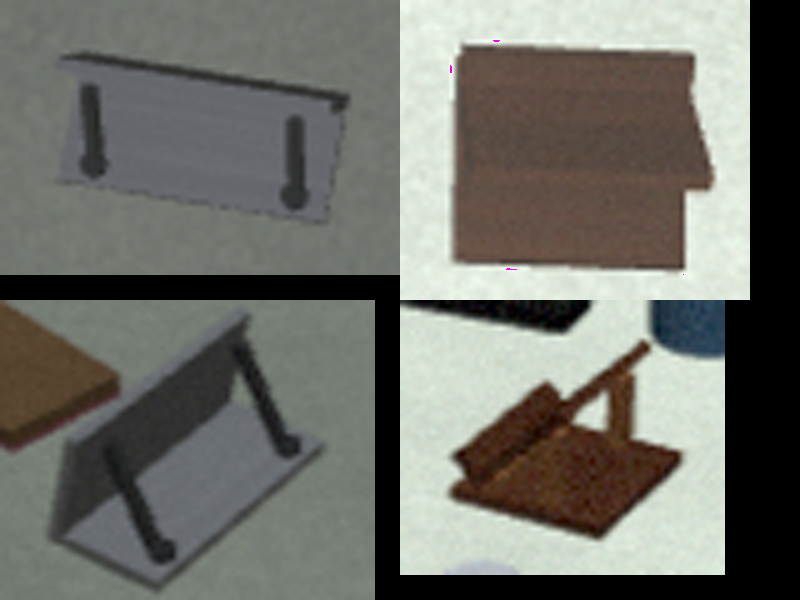

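```bash
python3 - <<'E'
from h import *
def t(n,z,*ps):
    P=[plane(n,*p,z) for p in ps]; print(n,z,[np.round(p[:2],1).tolist() for p in P],[round(float(np.linalg.norm(P[i+1]-P[i])),1) for i in range(len(P)-1)])
T=lambda x,y:(195+x/5,245+y/5)
print('fence')
t('top',59,T(65,58),T(345,97)); t('top',59,T(85,52),T(348,95))
t('top',3,T(58,182),T(328,223)); 
S=lambda x,y:(270+x/5,285+(y-300)/5)
t('side',0,S(52,540),S(157,590),S(325,447)); t('side',59,S(68,445),S(247,312))
print('easel')
E=lambda x,y:(375+(x-400)/5,185+y/5)
t('top',73,E(455,178),E(712,186)); t('top',0,E(453,262),E(683,268)); t('top',8,E(453,262),E(683,268)); t('top',33,E(460,46),E(693,53))
F=lambda x,y:(300+(x-400)/5,200+(y-300)/5)
t('side',8,F(450,490),F(600,532),F(683,457));t('side',73,F(548,430),F(648,345));t('side',33,F(460,460),F(550,385))
print('cyl'); t('top',50,(321,232));t('top',130,(132,227));t('top',90,(513,203))
for n,p in(('tin',(316,258)),('glue',(218,318)),):print(n)
t('side',50,(316,258));t('side',130,(218,318));t('side',90,(362,181))
E
```

```text
fence
top 59 [[487.2, 242.9], [469.2, 123.2]] [121.1]
top 59 [[489.7, 234.5], [470.0, 121.9]] [114.3]
top 3 [[441.6, 255.0], [422.2, 135.3]] [121.2]
side 0 [[492.8, 249.9], [438.3, 258.3], [417.9, 139.7]] [55.1, 120.4]
side 59 [[478.7, 257.3], [457.1, 138.7]] [120.6]
easel
top 73 [[559.4, -138.7], [554.9, -248.9]] [110.3]
top 0 [[538.0, -145.3], [534.2, -249.2]] [104.0]
top 8 [[536.3, -144.3], [532.6, -247.6]] [103.4]
top 33 [[629.8, -147.8], [625.6, -252.1]] [104.3]
side 8 [[623.6, -137.5], [529.5, -131.6], [523.6, -232.3]] [94.3, 100.9]
side 73 [[552.4, -112.6], [547.6, -232.3]] [119.9]
side 33 [[613.2, -129.5], [609.4, -236.0]] [106.6]
cyl
top 50 [[540.8, 0.9]] []
top 130 [[537.1, 385.7]] []
top 90 [[591.4, -409.0]] []
tin
glue
side 50 [[527.4, 15.9]] []
side 130 [[526.8, 401.4]] []
side 90 [[580.3, -401.0]] []
```

```bash
cat >> h.py <<'E'
def tri(a,b):
    A=[];B=[]
    for n,p in(('top',a),('side',b)):
        o,d=ray(n,*p);d/=np.linalg.norm(d);M=np.eye(3)-np.outer(d,d);A.append(M);B.append(M@o)
    X=np.linalg.lstsq(np.vstack(A),np.hstack(B),rcond=None)[0]
    return X.round(1),[np.round(np.array(proj(n,X))-p,1) for n,p in(('top',a),('side',b))]
E
python3 - <<'E'
from h import *
T=lambda x,y:(195+x/5,245+y/5);S=lambda x,y:(270+x/5,285+(y-300)/5)
E=lambda x,y:(375+(x-400)/5,185+y/5);F=lambda x,y:(300+(x-400)/5,200+(y-300)/5)
for k,a,b in(('ftL',T(65,58),S(68,445)),('ftR',T(345,97),S(247,312)),('fbL',T(58,182),S(157,590)),('fbR',T(328,223),S(325,447)),
 ('ebL',E(453,262),F(600,532)),('ebR',E(683,268),F(683,457)),('etR',E(712,186),F(648,345)),('elL',E(460,46),F(460,460)),('elR',E(693,53),F(550,385))):
    print(k,*tri(a,b))
g=np.zeros((600,800,3),np.uint8)
im=cv2.imread('pics/top0.png'); sd=cv2.imread('pics/side0.png')
def put(i,y,x,h,w,r,c,s,k=1.6): 
    q=np.clip(cv2.resize(i[y:y+h,x:x+w],None,fx=s,fy=s,interpolation=cv2.INTER_CUBIC)*k,0,255); g[r:r+h*s,c:c+w*s]=q
put(sd,280,235,60,110,0,0,4); put(sd,250,300,30,40,0,450,8); put(im,220,305,30,40,250,450,8); put(im,205,120,50,45,250,0,6);put(sd,305,200,40,45,250,0,6)
cv2.imwrite('pics/z1.png',g)
E
```

```text
ftL [487.9 244.5  47.8] [array([0.2, 0.6]), array([-0.6, -0.2])]
ftR [468.1 123.2  47.3] [array([0.5, 1.4]), array([-1.4, -0.3])]
fbL [441.2 255.6  -2.7] [array([0.2, 0.5]), array([-0.6, -0.1])]
fbR [421.5 135.5  -3.6] [array([0.2, 0.7]), array([-0.7, -0.1])]
ebL [ 537.  -145.7   -0.7] [array([0.2, 0.5]), array([-0.4, -0.1])]
ebR [ 532.8 -250.1   -2.1] [array([0.3, 0.8]), array([-0.7, -0.1])]
etR [ 556.3 -251.2   63.5] [array([0.1, 0.4]), array([-0.3, -0.1])]
elL [ 629.  -150.8   20.5] [array([0.7, 1.9]), array([-1.6, -0.4])]
elR [ 623.8 -255.6   22.5] [array([0.7, 2. ]), array([-1.6, -0.4])]
```

View pics/z1.png

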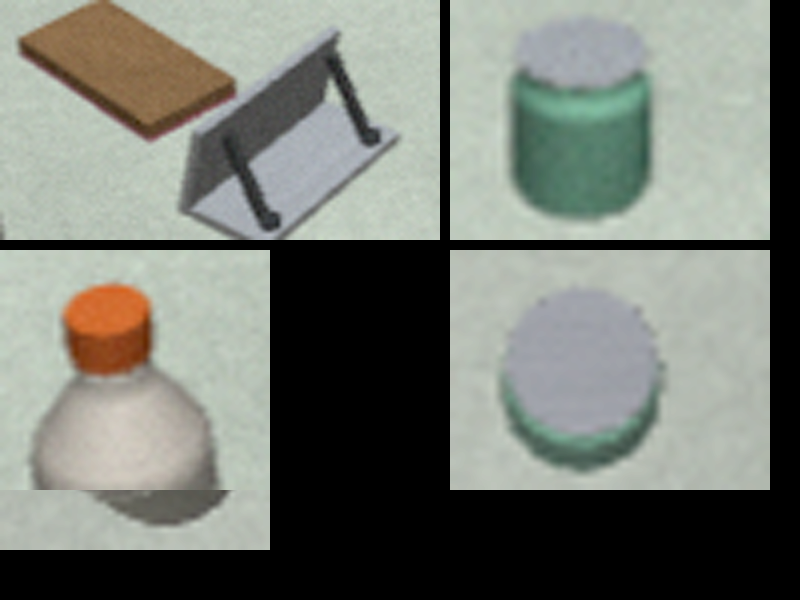

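The rows are not in the units I measure in: shifts go in shares of 50 mm and turns go in shares of pi rad. I convert before sending: 31 mm is 0.62, -29.5 mm is -0.59.

```bash
python3 - <<'E'
from h import *
print('tin',*tri((321.5,234),(316.5,256.6)))
E=lambda x,y:(375+(x-400)/5,185+y/5)
print(plane('top',*E(690,90),22))
E
```

```text
tin [536.2  -0.8  43.3] [array([0.3, 0.7]), array([-0.6, -0.2])]
[ 611.48903921 -252.10068163   22.        ]
```

Emit:
inch_along(moves=[0, 0, 0, 0.62, -0.59, 0, 85, 0, 0, 0, 0.62, -0.59, 0, 85, 0, 0, 0, 0.62, -0.59, 0, 85, 0, 0, 0, 0.62, -0.59, 0, 85, 0, 0, 0, 0.62, -0.59, 0, 85, 0, 0, 0, 0.62, -0.59, 0, 85, 0, 0, 0, 0.62, -0.59, 0, 85, 0, 0, 0, 0.62, -0.59, 0, 85, 0, 0, 0, 0.62, -0.59, 0, 85, 0, 0, 0, 0.62, -0.59, 0, 85, 0, 0, 0, 0.62, -0.59, 0, 85, 0, 0, 0, 0.62, -0.59, 0, 85])

```text
clock: 1.3
tool_pos: [419.7, -150.6, 231.0]
tcp_rot: [[0.972, 0.234, -0.0], [0.234, -0.972, 0.0], [-0.0, -0.0, -1.0]]
force: [1.4, -0.4, 0.9]
grip_width: 85.0
gripper_force: 0.0
```

```bash
python3 -c "
from h import *
s=env.sense();print(s['qpos'].round(4).tolist(),s['tool_pos'],s['tcp_rot'].round(3).tolist())"
```

```text
[-0.4209, -0.3247, 1.6153, -0.0001, 1.8512, 0.9142] [ 419.65951718 -150.60824637  230.98544434] [[0.972, 0.234, -0.0], [0.234, -0.972, 0.0], [-0.0, -0.0, -1.0]]
```

Scaled: 31 mm is 0.62, -29.5 mm is -0.59, -0.15 rad / 3.1416 = -0.0477.

Emit:
inch_along(moves=[0.0477, 0, 0, 0.62, -0.59, 0, 85, 0.0477, 0, 0, 0.62, -0.59, 0, 85, 0, 0.0477, 0, 0.62, -0.59, 0, 85, 0, 0.0477, 0, 0.62, -0.59, 0, 85, 0, 0, -0.0477, 0.62, -0.59, 0, 85, 0, 0, -0.0477, 0.62, -0.59, 0, 85, 0, 0, 0, 0, 0, 0, 85])

```text
clock: 2.0
tool_pos: [554.0, 57.5, 294.8]
tcp_rot: [[0.836, 0.501, 0.223], [0.413, -0.843, 0.346], [0.361, -0.197, -0.911]]
force: [-0.3, 0.6, 1.0]
grip_width: 85.1
gripper_force: 0.0
```

```bash
python3 -c "
from h import *
s=env.sense();print(s['qpos'].round(4).tolist(),s['tool_pos'],s['tcp_rot'].round(4).tolist())"
```

```text
[-0.1961, -0.2165, 1.4664, 0.3968, 1.715, 0.9689] [553.96509333  57.50486377 294.79791959] [[0.836, 0.5013, 0.2232], [0.413, -0.8426, 0.3456], [0.3613, -0.1968, -0.9114]]
```

```bash
cat > kin.py <<'E'
import numpy as np
from scipy.spatial.transform import Rotation as R
from scipy.optimize import least_squares
S4=1
L=None
def rot(q,s4=None):
    s4=s4 or S4
    A=R.from_euler('ZY',[q[0],q[1]+q[2]]); return A,A*R.from_euler('ZYZ',[s4*q[3],q[4],q[5]+np.pi/2])
def basis(q):
    z=np.array([0,0,1.]);A,T=rot(q);B=R.from_euler('ZY',[q[0],q[1]]);C=R.from_euler('Z',q[0])
    return np.stack([C.apply([1,0,0]),z,B.apply(z),A.apply(z),A.apply([1,0,0]),T.apply(z)],1)
E
python3 - <<'E'
from kin import *
Q=[[-1.39169,.0917965,1.231731,0,1.819797,-.056687],[-0.4209, -0.3247, 1.6153, -0.0001, 1.8512, 0.9142],[-0.1961, -0.2165, 1.4664, 0.3968, 1.715, 0.9689]]
P=[[140.132,-583.159,230.276],[419.65951718,-150.60824637,230.98544434],[553.96509333,57.50486377,294.79791959]]
for s in(1,-1): print(rot(Q[2],s)[1].as_matrix().round(4).tolist())
A=np.vstack([basis(q) for q in Q]);x,r,k,s=np.linalg.lstsq(A,np.hstack(P),rcond=None);print(x,r,k,s,(A@x-np.hstack(P)).round(1))
E
```

```text
[[0.836, 0.5013, 0.2231], [0.413, -0.8426, 0.3456], [0.3613, -0.1968, -0.9115]]
[[0.9536, 0.2919, 0.0741], [0.2963, -0.8651, -0.4047], [-0.054, 0.4078, -0.9115]]
[ 106.45677777  -15.70736194  349.28499355  527.30603195 -205.61909129
  429.36916746] [2318.95440562] 6 [3.43534699 2.45210236 0.36241521 0.22834083 0.03653545 0.02767495] [-33.5  -5.9   0.9 -13.7 -31.2  -1.6  -0.1  -0.1   0.7]
```

```bash
python3 - <<'E'
from kin import *
Q=[[-1.39169,.0917965,1.231731,0,1.819797,-.056687],[-0.4209, -0.3247, 1.6153, -0.0001, 1.8512, 0.9142],[-0.1961, -0.2165, 1.4664, 0.3968, 1.715, 0.9689]]
P=[[140.132,-583.159,230.276],[419.65951718,-150.60824637,230.98544434],[553.96509333,57.50486377,294.79791959]]
b=lambda q:np.column_stack([basis(q),R.from_euler('Z',q[0]).apply([0,1,0])])
A=np.vstack([b(q) for q in Q]);x,r,k,s=np.linalg.lstsq(A,np.hstack(P),rcond=None);print(x,r,k,s.round(2),(A@x-np.hstack(P)).round(2))
E
```

```text
[-2.67649525e-01  1.57292205e+02  3.72619164e+02  5.58742841e+02
  9.70199947e+01  3.40747641e+02  3.40179790e+01] [0.00079396] 7 [3.44 2.45 1.74 0.31 0.22 0.04 0.03] [ 0.02  0.    0.01 -0.01 -0.02 -0.01 -0.   -0.    0.01]
```

```bash
python3 - <<'E'
from kin import *
Q=[[-1.39169,.0917965,1.231731,0,1.819797,-.056687],[-0.4209, -0.3247, 1.6153, -0.0001, 1.8512, 0.9142],[-0.1961, -0.2165, 1.4664, 0.3968, 1.715, 0.9689]]
P=[[140.132,-583.159,230.276],[419.65951718,-150.60824637,230.98544434],[553.96509333,57.50486377,294.79791959]]
b=lambda q:np.column_stack([basis(q)[:,[1,2,3,5]],R.from_euler('Z',q[0]).apply([0,1,0])])
A=np.vstack([b(q) for q in Q]);x,r,k,s=np.linalg.lstsq(A,np.hstack(P),rcond=None);print(x,r,k,s.round(2),(A@x-np.hstack(P)).round(2))
E
```

```text
[ 71.76347619 361.44762346 584.70920761 344.83155003  33.49746901] [13.19882171] 5 [3.   1.74 1.68 0.31 0.19] [-0.38 -0.74 -0.31  1.57 -1.29  0.21 -2.42  1.54  0.1 ]
```

Scaled: 30 mm is 0.6, 20 mm is 0.4, -0.15 rad / 3.1416 = -0.0477.

Emit:
inch_along(moves=[0, -0.0477, 0, 0.6, 0, 0.4, 85, 0, -0.0477, 0, 0.6, 0, 0.4, 85, 0, -0.0477, 0, 0.6, 0, 0.4, 85, 0, -0.0477, 0, 0, 0, 0, 85, -0.0477, 0, 0, 0, 0, 0, 85, -0.0477, 0, 0, 0, 0, 0, 85, 0, -0.0477, 0, 0, 0, 0, 85, 0, 0, 0, 0, 0, 0, 85])

```text
clock: 2.8
tool_pos: [629.9, 107.7, 249.7]
tcp_rot: [[0.796, 0.554, -0.246], [0.495, -0.828, -0.263], [-0.349, 0.087, -0.933]]
force: [0.6, -0.1, -2.5]
grip_width: 85.4
gripper_force: 0.0
```

```bash
cat >> kin.py <<'E'
Q=[[-1.39169,.0917965,1.231731,0,1.819797,-.056687],[-0.4209, -0.3247, 1.6153, -0.0001, 1.8512, 0.9142],[-0.1961, -0.2165, 1.4664, 0.3968, 1.715, 0.9689]]
P=[[140.132,-583.159,230.276],[419.65951718,-150.60824637,230.98544434],[553.96509333,57.50486377,294.79791959]]
def b(q): return np.column_stack([basis(q),R.from_euler('Z',q[0]).apply([0,1,0])])
E
python3 - <<'E'
from kin import *
from h import *
s=env.sense();print(s['qpos'].round(5).tolist(),s['tool_pos'].tolist(),s['tcp_rot'].round(3).tolist())
Q.append(s['qpos']);P.append(s['tool_pos'])
A=np.vstack([b(q) for q in Q]);x,r,k,w=np.linalg.lstsq(A,np.hstack(P),rcond=None);print(x.round(2),r,w.round(2),(A@x-np.hstack(P)).round(2))
E
```

```text
[0.22356, 0.50132, 0.74963, -0.24907, 2.18512, 1.10705] [629.920442042291, 107.70590463797339, 249.69283085171142] [[0.796, 0.554, -0.246], [0.495, -0.828, -0.263], [-0.349, 0.087, -0.933]]
[-6.0000e-02  1.5731e+02  3.7263e+02  5.5854e+02  9.6980e+01  3.4076e+02
  3.4020e+01] [0.00119797] [3.94 2.83 2.   0.54 0.39 0.04 0.04] [ 0.01  0.    0.01 -0.01 -0.02 -0.02  0.    0.   -0.01 -0.    0.    0.01]
```

```bash
cat >> kin.py <<'E'
LEN=np.array([0,157.31,372.63,558.54,96.98,340.76,34.02])
LO=np.array([-2.87,-.86,.17,-1.51,.06,-2.65]);HI=np.array([2.87,2.18,2.46,4.65,2.69,2.65])
def fk(q): return rot(q)[1].as_matrix(), b(q)@LEN
def ik(Rm,p,seeds):
    out=[]
    f=lambda q:np.r_[(R.from_matrix(Rm).inv()*rot(q)[1]).as_rotvec()*300,fk(q)[1]-p]
    for s in seeds:
        r=least_squares(f,np.clip(s,LO+.01,HI-.01),bounds=(LO,HI))
        if r.cost<1 and not any(np.abs(r.x-o).max()<.05 for o in out): out.append(r.x)
    return out
rng=np.random.default_rng(0)
SEEDS=[np.array([rng.uniform(-.8,.9),rng.uniform(-.8,1),rng.uniform(.5,2.3),rng.uniform(-1.5,4.6),rng.uniform(.2,2.3),rng.uniform(-2.6,2.6)]) for _ in range(25)]
RF=R.from_euler('Z',-9.3,degrees=True).as_matrix(); FO=np.array([489,186.5,0])
RE=R.from_euler('Z',-2.2,degrees=True).as_matrix(); EO=np.array([468,-197,0])
def lean(Rw,deg):  # sign frame, x_s up, leaning back deg from vertical, pink outwards
    a=np.radians(deg);s,c=np.sin(a),np.cos(a)
    return Rw@np.array([[-s,0,-c],[0,1,0],[c,0,-s]])
S0=R.from_euler('Z',-18.8,degrees=True).as_matrix()
def tool(Rs,c,g,t,sg):  # c volume centre, g grasp offset along x_s, t tilt deg, sg half turn
    t=np.radians(t);z=Rs@[-np.sin(t),0,-np.cos(t)];y=sg*Rs[:,1];return np.stack([np.cross(y,z),y,z],1),c+Rs@[g,0,0]+z*19
E
python3 - <<'E'
from kin import *
RSf=lean(RF,12); cf=FO+RSf@[60,0,-6+0]+0; cf=FO+RSf[:,0]*60-RSf[:,2]*6
print('fence centre',cf)
c0=np.array([590.5,151.3,6])
for t in (0,15,30,45):
  for sg in(1,-1):
    print(t,sg,'start',[x.round(2).tolist() for x in ik(*tool(S0,c0,35,t,sg),SEEDS)])
    print('   fence',[x.round(2).tolist() for x in ik(*tool(RSf,cf,35,t,sg),SEEDS)])
E
```

```text
fence centre [482.48101287 187.56752508  59.93632619]
0 1 start [[0.17, 0.28, 1.46, -0.0, 1.41, -1.08]]
   fence [[0.85, 0.07, 2.42, 4.14, 1.42, 1.02]]
0 -1 start [[0.17, 0.28, 1.46, -0.0, 1.41, 2.07]]
   fence [[0.85, 0.07, 2.42, 4.14, 1.42, -2.12]]
15 1 start [[0.11, 0.48, 1.23, 0.11, 1.67, -1.13]]
   fence []
15 -1 start [[0.11, 0.48, 1.23, 0.11, 1.67, 2.01]]
   fence []
30 1 start [[0.07, 0.69, 1.0, 0.21, 1.94, -1.15]]
   fence []
30 -1 start [[0.07, 0.69, 1.0, 0.21, 1.94, 2.0]]
   fence []
45 1 start [[0.04, 0.91, 0.76, 0.32, 2.2, -1.11]]
   fence [[0.73, -0.65, 2.38, -0.96, 0.92, -0.26]]
45 -1 start [[0.04, 0.91, 0.76, 0.32, 2.2, 2.03]]
   fence []
```

```bash
python3 - <<'E'
from kin import *
RSf=lean(RF,12); cf=FO+RSf[:,0]*60-RSf[:,2]*6
RSe=lean(RE,45); ce=EO+RE@[106.8,0,68.7]
c0=np.array([590.5,151.3,6])
s=[np.array([.73,-.65,2.38,-.96,.92,-.26]),np.array([.04,.91,.76,.32,2.2,-1.11]),np.array([.3,0,1.8,-.1,1.4,-1]),np.array([-.3,0,1.8,-.1,1.4,-1]),np.array([-.3,0,1.8,.5,1.,1.6])]
for t in (42,45,50,55,60):
    print(t,'start',[x.round(2).tolist() for x in ik(*tool(S0,c0,38,t,1),s)],'fence',[x.round(2).tolist() for x in ik(*tool(RSf,cf,38,t,1),s)])
for t in (70,80,90,100):
    print(t,'fence',[x.round(2).tolist() for x in ik(*tool(RSf,cf,42,t,1),s)],'easel',[x.round(2).tolist() for x in ik(*tool(RSe,ce,42,t,1),s)])
print(tool(S0,c0,38,50,1))
E
```

```text
42 start [[0.04, 0.88, 0.79, 0.29, 2.15, -1.12]] fence [[0.75, -0.65, 2.4, -1.05, 0.92, -0.18]]
45 start [[0.04, 0.92, 0.74, 0.32, 2.2, -1.11]] fence [[0.73, -0.66, 2.38, -0.96, 0.92, -0.27]]
50 start [[0.03, 1.0, 0.66, 0.36, 2.29, -1.09]] fence [[0.69, -0.65, 2.33, -0.82, 0.95, -0.4]]
55 start [[0.02, 1.08, 0.58, 0.42, 2.37, -1.06]] fence [[0.65, -0.63, 2.28, -0.69, 0.98, -0.51]]
60 start [[0.02, 1.16, 0.49, 0.48, 2.46, -1.01]] fence [[0.61, -0.6, 2.22, -0.58, 1.02, -0.62]]
70 fence [[0.53, -0.52, 2.11, -0.38, 1.13, -0.79]] easel []
80 fence [[0.45, -0.41, 1.98, -0.23, 1.25, -0.92]] easel []
90 fence [[0.38, -0.29, 1.86, -0.11, 1.39, -1.02]] easel [[-0.63, -0.49, 2.17, 0.56, 0.85, -2.41]]
100 fence [[0.32, -0.16, 1.74, -0.02, 1.53, -1.09]] easel [[-0.57, -0.39, 2.04, 0.36, 0.98, -2.23]]
(array([[-0.60849442,  0.3222657 , -0.72517541],
       [ 0.2071484 ,  0.94664926,  0.24686985],
       [ 0.76604444,  0.        , -0.64278761]]), array([612.69433918, 143.74443064,  -6.21296458]))
```

```bash
cat > go.py <<'E'
from kin import *
from h import env
def plan(Rt,pt):
    s=env.sense();Rc,p=s['tcp_rot'],s['tool_pos'];rel=R.from_matrix(Rc.T@Rt)
    print('q',s['qpos'].round(2).tolist(),'p',p.round(1).tolist(),'F',s['force'].round(1).tolist(),'w',round(s['grip_width'],1),'clk',s['clock'])
    print('rotvec',rel.as_rotvec().round(4).tolist(),'ZXY',rel.as_euler('ZXY').round(4).tolist(),'| trans world',(pt-p).round(1).tolist(),'cur frame',(Rc.T@(pt-p)).round(1).tolist(),'target frame',(Rt.T@(pt-p)).round(1).tolist())
C0=np.array([590.5,151.3,6])
E
python3 - <<'E'
from go import *
Rt,p=tool(S0,C0,38,50,1)
plan(Rt,np.array([620,141,110]))
E
```

```text
q [0.22, 0.5, 0.75, -0.25, 2.19, 1.11] p [629.9, 107.7, 249.7] F [0.6, -0.1, -2.5] w 85.4 clk 2.8
rotvec [0.6423, 0.7481, -2.2435] ZXY [-2.2667, -0.334, 0.715] | trans world [-9.9, 33.3, -139.7] cur frame [57.4, -45.2, 124.0] target frame [-94.1, 28.3, 105.2]
```

The rows are not in the units I measure in: shifts go in shares of 50 mm and turns go in shares of pi rad. I convert before sending: -0.1246 rad / 3.1416 = -0.0397.

Emit:
inch_along(moves=[0.0114, 0.0132, -0.0397, 0, 0, 0, 85, 0.0114, 0.0132, -0.0397, 0, 0, 0, 85, 0.0114, 0.0132, -0.0397, 0, 0, 0, 85, 0.0114, 0.0132, -0.0397, 0, 0, 0, 85, 0.0114, 0.0132, -0.0397, 0, 0, 0, 85, 0.0114, 0.0132, -0.0397, 0, 0, 0, 85, 0.0114, 0.0132, -0.0397, 0, 0, 0, 85, 0.0114, 0.0132, -0.0397, 0, 0, 0, 85, 0.0114, 0.0132, -0.0397, 0, 0, 0, 85, 0.0114, 0.0132, -0.0397, 0, 0, 0, 85, 0.0114, 0.0132, -0.0397, 0, 0, 0, 85, 0.0114, 0.0132, -0.0397, 0, 0, 0, 85, 0.0114, 0.0132, -0.0397, 0, 0, 0, 85, 0.0114, 0.0132, -0.0397, 0, 0, 0, 85, 0.0114, 0.0132, -0.0397, 0, 0, 0, 85, 0.0114, 0.0132, -0.0397, 0, 0, 0, 85, 0.0114, 0.0132, -0.0397, 0, 0, 0, 85, 0.0114, 0.0132, -0.0397, 0, 0, 0, 85, 0, 0, 0, 0, 0, 0, 85], clamp_n=60)

```text
clock: 4.7
tool_pos: [633.3, 114.0, 244.4]
tcp_rot: [[-0.628, 0.338, -0.701], [0.209, 0.941, 0.267], [0.75, 0.021, -0.661]]
force: [-0.2, 0.4, -2.4]
grip_width: 85.2
gripper_force: 0.0
```

```bash
python3 - <<'E'
from go import *
Rt,p=tool(S0,C0,38,50,1)
# tip centre 8 mm inboard of the grasp region
g=C0+S0@[38-8,0,0]; plan(Rt,np.array([g[0],g[1],80]))
E
```

```text
q [-0.01, 1.02, 0.17, 0.63, 2.69, -0.78] p [633.3, 114.0, 244.4] F [-0.2, 0.4, -2.4] w 85.2 clk 4.7
rotvec [0.027, 0.025, 0.005] ZXY [0.0047, 0.027, 0.0249] | trans world [-14.4, 27.6, -164.4] cur frame [-108.4, 17.6, 126.2] target frame [-111.4, 21.5, 122.9]
```

Scaled: 31.5 mm is 0.63, -27 mm is -0.54, 0.027 rad / 3.1416 = 0.0086.

Emit:
inch_along(moves=[0, 0, 0, -0.54, 0.088, 0.63, 85, 0, 0, 0, -0.54, 0.088, 0.63, 85, 0, 0, 0, -0.54, 0.088, 0.63, 85, 0, 0, 0, -0.54, 0.088, 0.63, 85, 0.0086, 0.008, 0.0016, 0, 0, 0, 85, 0, 0, 0, 0, 0, 0, 85])

```text
clock: 5.3
tool_pos: [618.8, 140.9, 83.9]
tcp_rot: [[-0.612, 0.323, -0.722], [0.211, 0.946, 0.245], [0.762, -0.002, -0.647]]
force: [0.2, -0.2, 0.8]
grip_width: 85.0
gripper_force: 0.0
```

```bash
python3 - <<'E'
from go import *
from h import *
Rt,p=tool(S0,C0,38,50,1)
g=C0+S0@[38-8,0,0]; plan(Rt,np.array([g[0],g[1],6]))
im=snap('top','t1');sd=snap('side','s1')
cv2.imwrite('pics/z2.png',np.hstack([cv2.resize(im[150:290,200:330],None,fx=3,fy=3),cv2.resize(sd[180:320,210:340],None,fx=3,fy=3)])[:,:,::-1])
E
```

```text
q [0.03, 0.95, 0.57, 0.41, 2.41, -1.02] p [618.8, 140.9, 83.9] F [0.2, -0.2, 0.8] w 85.0 clk 5.3
rotvec [-0.0008, 0.0055, -0.0024] ZXY [-0.0024, -0.0008, 0.0055] | trans world [0.1, 0.8, -77.9] cur frame [-59.3, 1.0, 50.6] target frame [-59.6, 0.8, 50.2]
```

View pics/z2.png

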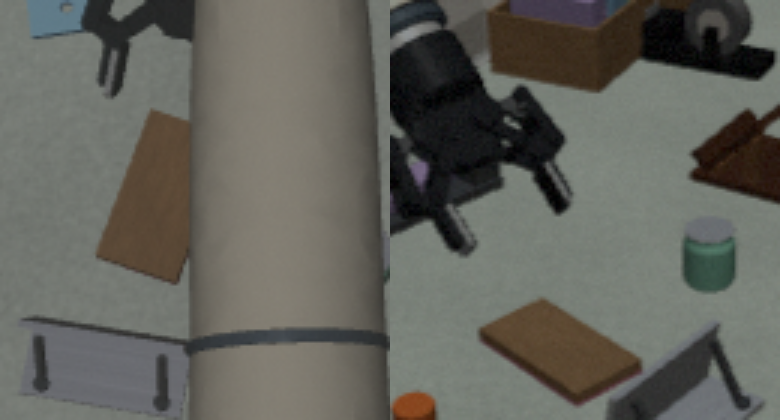

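```bash
python3 - <<'E'
from go import *
from h import *
s=env.sense();p,Rm=s['tool_pos'],s['tcp_rot']
for k in(1,-1):
    q=p-13*Rm[:,2]+k*45*Rm[:,1]; print(k,np.round(proj('side',q),1),np.round(proj('top',q),1))
for d in((60,32),(60,-32),(-60,32),(-60,-32)):
    q=C0+S0@[d[0],d[1],6]; print(d,np.round(proj('side',q),1))
E
```

```text
1 [236.  261.7] [236.6 180.8]
-1 [267.2 247.9] [276.5 193.6]
(60, 32) [238.3 287.5]
(60, -32) [259.6 277.2]
(-60, 32) [271.3 309.3]
(-60, -32) [292.9 297.6]
```

Scaled: -15 mm is -0.3, 13 mm is 0.26.

Emit:
inch_along(moves=[0, 0, 0, -0.3, 0, 0.26, 85, 0, 0, 0, -0.3, 0, 0.26, 85, 0, 0, 0, -0.3, 0.01, 0.26, 85, 0, 0, 0, -0.16, 0.01, 0.12, 85, 0, 0, 0, -0.126, 0, 0.112, 85, 0, 0, 0, 0, 0, 0, 85])

```text
clock: 6.0
tool_pos: [618.5, 142.4, 4.7]
tcp_rot: [[-0.611, 0.32, -0.724], [0.207, 0.947, 0.244], [0.764, -0.001, -0.645]]
force: [-0.5, -0.2, -0.3]
grip_width: 84.8
gripper_force: 0.0
```

Emit:
inch_along(moves=[0, 0, 0, 0, 0, 0, 60, 0, 0, 0, 0, 0, 0, 55, 0, 0, 0, 0, 0, 0, 50, 0, 0, 0, 0, 0, 0, 50, 0, 0, 0, 0, 0, 0, 50, 0, 0, 0, 0, 0, 0, 50], clamp_n=60)

```text
clock: 6.6
tool_pos: [619.8, 142.4, 8.2]
tcp_rot: [[-0.615, 0.32, -0.72], [0.207, 0.947, 0.244], [0.761, 0.001, -0.649]]
force: [3.9, -0.4, 5.9]
grip_width: 61.3
gripper_force: 65.6
```

Scaled: 30 mm is 0.6, -26 mm is -0.52.

```bash
python3 - <<'E'
import json
from go import *
s=env.sense();Rm,p=s['tcp_rot'],s['tool_pos']
json.dump(dict(R=(S0.T@Rm).tolist(),p=(S0.T@(p-C0)).tolist()),open('rel.json','w')); print((S0.T@(p-C0)).round(1))
E
```

```text
[30.6  1.   2.2]
```

Emit:
inch_along(moves=[0, 0, 0, 0.16, 0, -0.13, 50, 0, 0, 0, 0.3, 0, -0.26, 50, 0, 0, 0, 0.6, 0, -0.52, 50, 0, 0, 0, 0.6, 0, -0.52, 50, 0, 0, 0, 0, 0, 0, 50])

```text
clock: 7.1
tool_pos: [621.4, 142.1, 125.3]
tcp_rot: [[-0.623, 0.319, -0.714], [0.206, 0.948, 0.244], [0.755, 0.005, -0.656]]
force: [0.1, -0.0, 0.4]
grip_width: 61.4
gripper_force: 65.0
```

```bash
cat >> go.py <<'E'
import json,os
def rel():
    d=json.load(open('rel.json'));return np.array(d['R']),np.array(d['p'])
def totool(Rs,c):
    Rr,pr=rel(); return Rs@Rr,c+Rs@pr
def signnow():
    s=env.sense();Rr,pr=rel();Rs=s['tcp_rot']@Rr.T;return Rs,s['tool_pos']-Rs@pr
RSf=lean(RF,12); CF=FO+RSf[:,0]*60-RSf[:,2]*6
RSe=lean(RE,45); CE=EO+RE@[106.8,0,68.7]
E
python3 - <<'E'
from go import *
from h import *
Rs,c=signnow();print(c)
for d in((60,32,6),(-60,32,6),(-60,-32,6)):
    print(d,np.round(proj('side',c+Rs@d),1),np.round(proj('top',c+Rs@d),1))
sd=snap('side','s2');im=snap('top','t2')
cv2.imwrite('pics/z3.png',np.hstack([cv2.resize(im[150:290,200:330],None,fx=3,fy=3),cv2.resize(sd[180:320,210:340],None,fx=3,fy=3)])[:,:,::-1])
Rt,pt=totool(RSf,CF+RF@[40,0,30]); plan(Rt,pt)
seed=env.sense()['qpos'];print([x.round(2).tolist() for x in ik(Rt,pt,[seed,[.69,-.65,2.33,-.82,.95,-.4]])])
E
```

```text
[592.12066158 150.97714847 122.88508227]
(60, 32, 6) [233.9 243.5] [243.2 169. ]
(-60, 32, 6) [268.4 263.8] [223.4 222.3]
(-60, -32, 6) [291.2 253.1] [253.  231.9]
q [0.03, 0.94, 0.52, 0.43, 2.46, -0.99] p [620.5, 142.2, 119.0] F [-0.4, 1.3, -0.8] w 61.4 clk 7.2
rotvec [-0.0002, -1.7729, -0.1882] ZXY [-0.1044, 0.1273, -1.7707] | trans world [-106.8, 41.2, 0.4] cur frame [74.8, 4.9, 86.5] target frame [67.9, 23.5, -89.1]
[[0.64, -0.62, 2.26, -0.79, 0.94, -0.48]]
```

View pics/z3.png

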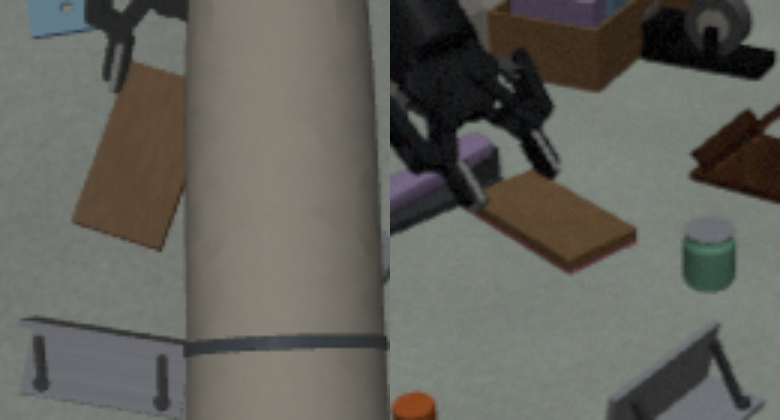

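Scaled: -0.1478 rad / 3.1416 = -0.047.

Emit:
inch_along(moves=[0, -0.047, -0.005, 0, 0, 0, 50, 0, -0.047, -0.005, 0, 0, 0, 50, 0, -0.047, -0.005, 0, 0, 0, 50, 0, -0.047, -0.005, 0, 0, 0, 50, 0, -0.047, -0.005, 0, 0, 0, 50, 0, -0.047, -0.005, 0, 0, 0, 50, 0, -0.047, -0.005, 0, 0, 0, 50, 0, -0.047, -0.005, 0, 0, 0, 50, 0, -0.047, -0.005, 0, 0, 0, 50, 0, -0.047, -0.005, 0, 0, 0, 50, 0, -0.047, -0.005, 0, 0, 0, 50, 0, -0.047, -0.005, 0, 0, 0, 50, 0, 0, 0, 0, 0, 0, 50])

```text
clock: 8.5
tool_pos: [613.4, 140.7, 104.1]
tcp_rot: [[-0.616, 0.159, 0.771], [0.089, 0.987, -0.133], [-0.782, -0.013, -0.623]]
force: [-1.4, 0.2, -3.5]
grip_width: 61.2
gripper_force: 65.3
```

```bash
python3 - <<'E'
from go import *
Rt,pt=totool(RSf,CF+RF@[40,0,20]); plan(Rt,pt)
Rs,c=signnow();print(c,(c-60*Rs[:,0]))
E
```

```text
q [0.4, -0.39, 2.12, -0.7, 0.72, -0.65] p [613.4, 140.7, 104.1] F [-1.4, 0.2, -3.5] w 61.2 clk 8.5
rotvec [-0.0053, -0.017, 0.0093] ZXY [0.0092, -0.0054, -0.017] | trans world [-99.7, 42.8, 5.3] cur frame [61.1, 26.3, -85.8] target frame [59.9, 26.2, -86.7]
[621.10122876 138.13270072  74.51852058] [632.32699535 135.68035674  15.62906335]
```

Scaled: -21.5 mm is -0.43, 15 mm is 0.3, -0.017 rad / 3.1416 = -0.0054.

Emit:
inch_along(moves=[0, 0, 0, 0.3, 0.13, -0.43, 50, 0, 0, 0, 0.3, 0.13, -0.43, 50, 0, 0, 0, 0.3, 0.13, -0.43, 50, 0, 0, 0, 0.3, 0.13, -0.43, 50, -0.0016, -0.0054, 0.0029, 0, 0, 0, 50, 0, 0, 0, 0, 0, 0, 50])

```text
clock: 9.1
tool_pos: [520.7, 185.2, 122.0]
tcp_rot: [[-0.592, 0.162, 0.789], [0.103, 0.987, -0.125], [-0.799, 0.007, -0.601]]
force: [0.1, -1.0, -1.2]
grip_width: 61.3
gripper_force: 65.7
```

```bash
python3 - <<'E'
from go import *
from h import *
sd=snap('side','s3');im=snap('top','t3')
cv2.imwrite('pics/z4.png',np.hstack([cv2.resize(im[160:300,180:290],None,fx=3,fy=3),cv2.resize(sd[200:340,220:350],None,fx=3,fy=3)])[:,:,::-1])
Rt,pt=totool(RSf,CF+RF@[15,0,3]); plan(Rt,pt)
Rs,c=signnow();print(c,(c-60*Rs[:,0]))
for d in((60,32,6),(60,-32,6),(-60,32,6),(-60,-32,-6)):
    print(d,np.round(proj('side',c+Rs@d),1),np.round(proj('top',c+Rs@d),1))
E
```

```text
q [0.63, -0.61, 2.25, -0.8, 0.92, -0.46] p [521.2, 184.4, 121.8] F [0.0, 0.3, -1.9] w 61.2 clk 9.2
rotvec [0.0036, 0.0108, -0.0086] ZXY [-0.0086, 0.0036, 0.0108] | trans world [-32.2, 3.1, -29.4] cur frame [42.8, -2.4, -8.1] target frame [42.9, -2.1, -7.7]
[529.79123142 182.26808644  92.40868226] [542.80719543 180.64207381  33.86006346]
(60, 32, 6) [276.2 261.7] [213.3 234.2]
(60, -32, 6) [295.8 249.3] [244.9 239.1]
(-60, 32, 6) [268.6 304.7] [224.5 233.9]
(-60, -32, -6) [283.3 288.7] [254. 233.]
```

View pics/z4.png

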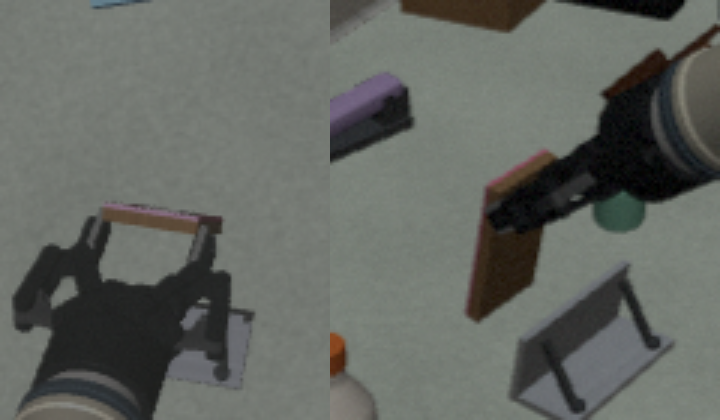

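Scaled: 14.3 mm is 0.286, -2.7 mm is -0.054, 0.011 rad / 3.1416 = 0.0035.

Emit:
inch_along(moves=[0.0013, 0.0035, -0.0029, 0.286, -0.016, -0.054, 50, 0, 0, 0, 0.286, -0.016, -0.054, 50, 0, 0, 0, 0.286, -0.016, -0.054, 50, 0, 0, 0, 0, 0, 0, 50])

```text
clock: 9.6
tool_pos: [487.5, 187.4, 91.8]
tcp_rot: [[-0.6, 0.159, 0.784], [0.093, 0.987, -0.129], [-0.795, -0.004, -0.607]]
force: [-1.1, -0.9, 2.7]
grip_width: 61.2
gripper_force: 65.9
```

```bash
python3 - <<'E'
from go import *
Rt,pt=totool(RSf,CF+RF@[5,0,1]); plan(Rt,pt)
Rs,c=signnow();print(RF.T@(c-CF),(RF.T@(c-60*Rs[:,0]-FO)))
E
```

```text
q [0.7, -0.66, 2.33, -0.83, 0.96, -0.39] p [487.5, 187.4, 91.8] F [-1.1, -0.9, 2.7] w 61.2 clk 9.6
rotvec [0.0002, 0.0029, 0.0023] ZXY [0.0023, 0.0002, 0.0029] | trans world [-8.2, 1.6, -1.4] cur frame [6.2, 0.3, -5.8] target frame [6.2, 0.3, -5.8]
[13.48731761 -0.31699966  2.42727782] [19.52814337 -0.39354535  3.71160833]
```

Scaled: -2.4 mm is -0.048, 1.8 mm is 0.036.

Emit:
inch_along(moves=[0, 0, 0, 0.048, 0, -0.04, 50, 0, 0, 0, 0.036, 0, -0.048, 50, 0, 0, 0, 0.036, 0, -0.048, 50, 0, 0, 0, 0, 0, 0, 50])

```text
clock: 10.0
tool_pos: [479.0, 189.1, 91.3]
tcp_rot: [[-0.601, 0.16, 0.783], [0.095, 0.987, -0.128], [-0.794, -0.003, -0.608]]
force: [0.5, 0.4, -0.1]
grip_width: 61.2
gripper_force: 66.1
```

Emit:
inch_along(moves=[0, 0, 0, 0.024, 0, -0.032, 50, 0, 0, 0, 0, 0, 0, 50])

```text
clock: 10.2
tool_pos: [477.3, 189.3, 91.5]
tcp_rot: [[-0.6, 0.16, 0.783], [0.095, 0.987, -0.129], [-0.794, -0.003, -0.608]]
force: [-0.1, 0.2, -0.2]
grip_width: 61.1
gripper_force: 66.0
```

Emit:
inch_along(moves=[0, 0, 0, 0.024, 0, -0.032, 50, 0, 0, 0, 0, 0, 0, 50])

```text
clock: 10.4
tool_pos: [475.3, 189.5, 91.5]
tcp_rot: [[-0.6, 0.16, 0.783], [0.095, 0.987, -0.129], [-0.794, -0.003, -0.608]]
force: [1.2, 0.3, 0.2]
grip_width: 61.5
gripper_force: 66.0
```

Scaled: -1.6 mm is -0.032, 1.2 mm is 0.024.

Emit:
inch_along(moves=[0, 0, 0, 0.024, 0, -0.032, 50, 0, 0, 0, 0, 0, 0, 50], only="tool_pos|^force")

```text
tool_pos: [473.3, 189.8, 91.5]
force: [0.7, 0.6, 0.7]
```

Emit:
inch_along(moves=[0, 0, 0, 0.024, 0, -0.032, 50, 0, 0, 0, 0, 0, 0, 50], only="tool_pos|^force")

```text
tool_pos: [471.4, 190.2, 91.5]
force: [2.5, 0.0, -0.7]
```

Emit:
inch_along(moves=[0, 0, 0, 0.016, 0, 0.012, 50, 0, 0, 0, 0.016, 0, 0.012, 50, 0, 0, 0, 0, 0, 0, 50])

```text
clock: 11.1
tool_pos: [472.1, 190.3, 91.2]
tcp_rot: [[-0.598, 0.16, 0.785], [0.095, 0.987, -0.129], [-0.795, -0.002, -0.606]]
force: [-0.8, -1.4, 4.5]
grip_width: 61.1
gripper_force: 66.4
```

Scaled: -1.6 mm is -0.032, 1.2 mm is 0.024.

Emit:
inch_along(moves=[0, 0, 0, 0.024, 0, -0.032, 50, 0, 0, 0, 0, 0, 0, 50], only="tool_pos|^force")

```text
tool_pos: [469.7, 190.6, 90.2]
force: [3.3, -1.3, 2.6]
```

Emit:
inch_along(moves=[0, 0, 0, 0.024, 0, -0.032, 50, 0, 0, 0, 0, 0, 0, 50], only="tool_pos|^force")

```text
tool_pos: [467.6, 191.0, 89.8]
force: [6.6, -0.2, 0.8]
```

```bash
python3 - <<'E'
from go import *
from h import *
Rs,c=signnow();print(RF.T@(c-CF),(RF.T@(c-60*Rs[:,0]-FO)))
sd=snap('side','s4');im=snap('top','t4')
cv2.imwrite('pics/z5.png',np.hstack([cv2.resize(im[200:300,190:290],None,fx=4,fy=4),cv2.resize(sd[240:340,250:350],None,fx=4,fy=4)])[:,:,::-1])
E
```

```text
[-6.65928074 -0.01080642  0.38165073] [-0.65411579 -0.00967245  1.65825341]
```

View pics/z5.png

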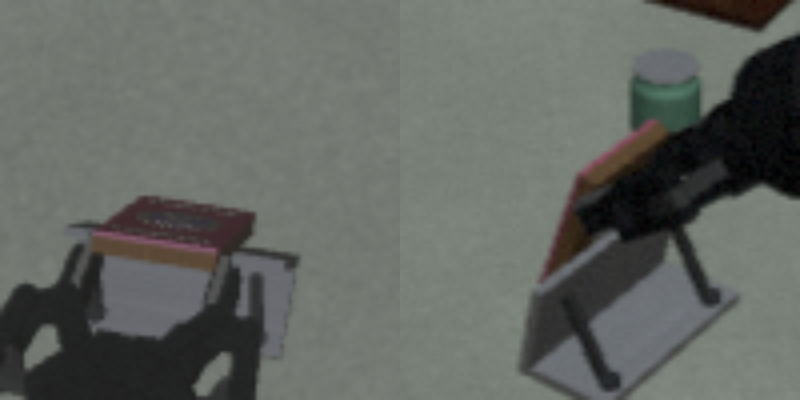

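```bash
python3 - <<'E'
from go import *
from h import *
T=lambda x,y:(190+x/4,200+y/4)
for a,c in((T(93,235),T(145,197)),(T(218,255),T(255,213))):
    u=plane('top',*a,115);l=plane('top',*c,1);d=RF.T@(u-l);print(RF.T@(u-FO),RF.T@(l-FO),np.degrees(np.arctan2(-d[0],d[2])),np.linalg.norm(d))
E
```

```text
[-21.84010174  31.87073927 115.        ] [20.28427689 30.75244392  1.        ] 20.279881014339377 121.53893968379764
[-22.32166247 -32.88364811 115.        ] [ 20.68133263 -31.79044213   1.        ] 20.667441246509412 121.84602039772163
```

Scaled: -2.2 mm is -0.044, -2 mm is -0.04, 0.05 rad / 3.1416 = 0.0159.

Emit:
inch_along(moves=[0, 0.0159, 0, -0.044, 0, 0.006, 50, 0, 0.0159, 0, -0.044, 0, 0.006, 50, 0, 0.015, 0, -0.04, 0, 0.006, 50, 0, 0, 0, 0, 0, 0, 50], only="tool_pos|^force")

```text
tool_pos: [473.0, 190.1, 94.7]
force: [2.9, 0.4, -0.0]
```

Emit:
inch_along(moves=[0, 0, 0, 0.016, 0, 0.012, 50, 0, 0, 0, 0, 0, 0, 50], only="tool_pos|^force")

```text
tool_pos: [471.9, 190.1, 92.4]
force: [2.8, -0.6, 0.5]
```

```bash
python3 - <<'E'
from go import *
from h import *
im=snap('top','t5');h=cv2.cvtColor(im,cv2.COLOR_RGB2HSV);o=im[200:300,190:290]
cv2.imwrite('pics/z6.png',np.hstack([cv2.resize(o,None,fx=4,fy=4),cv2.resize(snap('side','s5')[240:340,250:350],None,fx=4,fy=4)])[:,:,::-1])
m=cv2.inRange(h,(150,60,40),(179,255,255));m[:200]=0;m[300:]=0;m[:,:190]=0;m[:,270:]=0
c=max(cv2.findContours(m,0,2)[0],key=cv2.contourArea);print(cv2.approxPolyDP(c,2,True)[:,0].tolist())
E
```

```text
[[244, 257], [252, 257]]
```

View pics/z6.png

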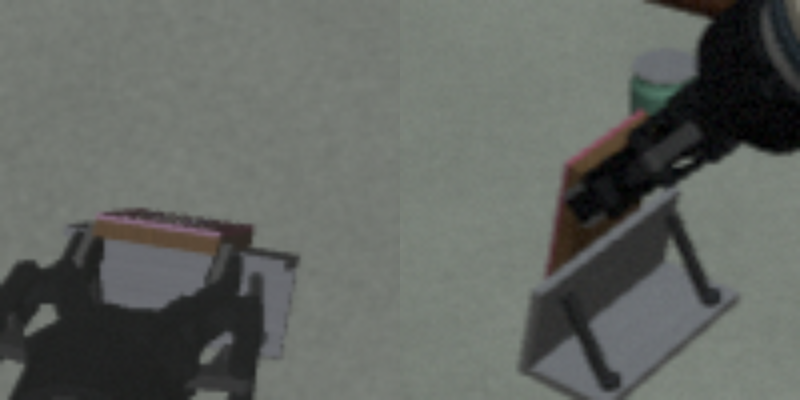

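Scaled: 0.8 mm is 0.016, 0.6 mm is 0.012.

Emit:
inch_along(moves=[0, 0, 0, 0.016, 0, 0.012, 50, 0, 0, 0, 0, 0, 0, 50], only="tool_pos|^force")

```text
tool_pos: [471.8, 190.2, 91.7]
force: [3.3, -1.3, 0.7]
```

Emit:
inch_along(moves=[0, 0, 0, 0.016, 0, 0.012, 50, 0, 0, 0, 0, 0, 0, 50], only="tool_pos|^force")

```text
tool_pos: [472.1, 190.2, 91.7]
force: [1.7, -1.6, 3.4]
```

Emit:
inch_along(moves=[0, 0, 0, 0.016, 0, 0.012, 50, 0, 0, 0, 0, 0, 0, 50], only="tool_pos|^force")

```text
tool_pos: [472.4, 190.2, 91.7]
force: [1.4, -2.5, 6.0]
```

Foot is on the counter (6 N up) and the back touches the rest; release.

Emit:
inch_along(moves=[0, 0, 0, 0, 0, 0, 75, 0, 0, 0, 0, 0, 0, 85, 0, 0, 0, 0, 0, 0, 85, 0, 0, 0, 0, 0, 0, 85, 0, 0, 0, 0, 0, 0, 85, 0, 0, 0, 0, 0, 0, 85, 0, 0, 0, 0, 0, 0, 85, 0, 0, 0, 0, 0, 0, 85])

```text
clock: 13.7
tool_pos: [471.7, 190.2, 90.0]
tcp_rot: [[-0.709, 0.16, 0.687], [0.113, 0.987, -0.113], [-0.696, -0.003, -0.718]]
force: [-0.2, -1.0, -0.0]
grip_width: 85.2
gripper_force: 0.0
```

```bash
cat >> go.py <<'E'
from h import *
def edges():
    # top view: dark-pink face bottom edge and kraft strip, measured per column along the sign
    im=env.read_camera('top');h=cv2.cvtColor(im,cv2.COLOR_RGB2HSV)
    for n,lo,hi in(('kraft',(8,80,60),(22,255,255)),('pink',(155,50,30),(179,255,255))):
        m=cv2.inRange(h,lo,hi);m[:235]=m[:235];k=np.zeros_like(m);k[205:275,190:270]=m[205:275,190:270]
        ys,xs=np.nonzero(k)
        if len(xs): print(n,len(xs),xs.min(),xs.max(),ys.min(),ys.max(),[(x,ys[xs==x].min(),ys[xs==x].max()) for x in range(xs.min(),xs.max()+1,6) if (xs==x).any()])
    return im
E
python3 - <<'E'
from go import *
edges()
im=cv2.imread('pics/t5.png')[:,:,::-1]
h=cv2.cvtColor(im,cv2.COLOR_RGB2HSV); print(h[248:265,225].tolist())
E
```

```text
kraft 112 214 244 256 263 [(214, np.int64(256), np.int64(258)), (220, np.int64(257), np.int64(259)), (226, np.int64(258), np.int64(260)), (232, np.int64(258), np.int64(261)), (238, np.int64(259), np.int64(262)), (244, np.int64(260), np.int64(261))]
pink 69 215 252 253 259 [(215, np.int64(254), np.int64(254)), (221, np.int64(253), np.int64(255)), (227, np.int64(256), np.int64(256)), (233, np.int64(256), np.int64(257)), (239, np.int64(258), np.int64(258)), (245, np.int64(256), np.int64(259)), (251, np.int64(257), np.int64(257))]
[[51, 14, 124], [55, 13, 122], [55, 12, 123], [50, 12, 123], [177, 37, 69], [11, 32, 63], [0, 31, 73], [157, 51, 131], [0, 50, 112], [15, 97, 89], [15, 98, 91], [15, 102, 90], [15, 96, 90], [115, 14, 108], [116, 16, 112], [115, 14, 112], [111, 16, 111]]
```

```bash
python3 - <<'E'
from go import *
for u,v,z in((214,255.5,120),(244,259.8,120),(214,258.7,117.4),(238,262.5,117.4),(233,252.8,2.5)):
    p=plane('top',u,v,z);print((u,v),p.round(1),(RF.T@(p-FO)).round(1))
g=CF+RSf[:,0]*60
Rt,pt=tool(RSf,CF,42,97,1)
plan(Rt,pt)
# retreat check: straight back along -z_tool
E
```

```text
(214, 255.5) [478.4 219.2 120. ] [-15.7  30.6 120. ]
(244, 259.8) [469.  158.2 120. ] [-15.2 -31.2 120. ]
(214, 258.7) [472.3 219.5 117.4] [-21.9  29.9 117.4]
(238, 262.5) [464.  170.6 117.4] [-22.1 -19.7 117.4]
(233, 252.8) [505.5 198.    2.5] [14.4 14.1  2.5]
q [0.66, -0.65, 2.26, -0.63, 1.05, -0.56] p [471.7, 190.2, 90.1] F [-0.2, 1.0, 0.9] w 84.8 clk 13.75
rotvec [-0.0018, 0.6833, 0.0027] ZXY [0.0031, -0.0008, 0.6833] | trans world [3.8, -1.5, -8.0] cur frame [2.7, -0.8, 8.5] target frame [-3.3, -0.8, 8.3]
```

Scaled: 0.1367 rad / 3.1416 = 0.0435.

Emit:
inch_along(moves=[0, 0.0435, 0, 0, 0, 0, 85, 0, 0.0435, 0, 0, 0, 0, 85, 0, 0.0435, 0, 0, 0, 0, 85, 0, 0.0435, 0, 0, 0, 0, 85, 0, 0.0435, 0, 0, 0, 0, 85, 0, 0, 0, 0, 0, 0, 85], clamp_n=80)

```text
clock: 14.35
tool_pos: [473.7, 189.1, 88.8]
tcp_rot: [[-0.983, 0.163, 0.081], [0.162, 0.987, -0.018], [-0.083, -0.004, -0.997]]
force: [-0.4, 0.4, -0.7]
grip_width: 84.9
gripper_force: 0.0
```

```bash
python3 - <<'E'
from go import *
plan(*tool(RSf,CF-RF@[2,0,0],42,97,1))
im=edges();d=env.sense()['tcp_rot']
E
```

```text
q [0.34, -0.2, 1.76, -0.04, 1.51, -1.06] p [473.7, 189.1, 88.8] F [-0.4, 0.4, -0.7] w 84.9 clk 14.35
rotvec [-0.0044, -0.0046, -0.001] ZXY [-0.0011, -0.0044, -0.0046] | trans world [-0.2, -0.1, -6.7] cur frame [0.7, -0.1, 6.7] target frame [0.8, -0.1, 6.7]
```

Emit:
inch_along(moves=[0, 0, 0, 0.014, 0, 0.12, 85, 0, 0, 0, 0, 0, 0, 62, 0, 0, 0, 0, 0, 0, 50, 0, 0, 0, 0, 0, 0, 50, 0, 0, 0, 0, 0, 0, 50, 0, 0, 0, 0, 0, 0, 50, 0, 0, 0, 0, 0, 0, 50, 0, 0, 0, 0, 0, 0, 50], clamp_n=80)

```text
clock: 15.2
tool_pos: [471.5, 190.3, 84.3]
tcp_rot: [[-0.983, 0.16, 0.085], [0.159, 0.987, -0.016], [-0.087, -0.002, -0.996]]
force: [-0.5, 0.7, 1.3]
grip_width: 62.3
gripper_force: 87.3
```

```bash
python3 - <<'E'
from go import *
s=env.sense();p,Rm=s['tool_pos'],s['tcp_rot']
# sign as it stands: lean 13 deg, kraft foot edge about 1 mm in front of the foot line
Rs=lean(RF,13);c=FO+RF@[1,-.5,0]+Rs[:,0]*60-Rs[:,2]*6
json.dump(dict(R=(Rs.T@Rm).tolist(),p=(Rs.T@(p-c)).tolist()),open('rel.json','w'));print((Rs.T@(p-c)).round(1),s['grip_width'])
E
```

```text
[26.4  1.5  5.5] 62.27573638371731
```

Scaled: -35 mm is -0.7, -20 mm is -0.4.

Emit:
inch_along(moves=[0, 0, 0, -0.04, 0, -0.2, 50, 0, 0, 0, -0.1, 0, -0.4, 50, 0, 0, 0, 0, 0, -0.7, 50, 0, 0, 0, 0, 0, -0.7, 50, 0, 0, 0, 0, 0, -0.7, 50, 0, 0, 0, 0, 0, 0, 50])

```text
clock: 15.8
tool_pos: [468.7, 191.8, 226.3]
tcp_rot: [[-0.982, 0.16, 0.095], [0.16, 0.987, -0.013], [-0.096, 0.002, -0.995]]
force: [0.9, -0.5, -0.3]
grip_width: 62.3
gripper_force: 87.3
```

```bash
python3 - <<'E'
from go import *
im=env.read_camera('side');top=env.read_camera('top');cv2.imwrite('pics/s7.png',im[:,:,::-1]);cv2.imwrite('pics/t7.png',top[:,:,::-1])
Rs,c=signnow()
for d in((60,32,6),(-60,32,6),(-60,32,-6),(-60,-32,6)): print(d,np.round(proj('side',c+Rs@d),1))
h=cv2.cvtColor(im,cv2.COLOR_RGB2HSV);m=cv2.inRange(h,(8,90,50),(20,255,255));k=np.zeros_like(m);k[170:300,230:320]=m[170:300,230:320]
ct=max(cv2.findContours(k,0,2)[0],key=cv2.contourArea);print(cv2.approxPolyDP(ct,2,True)[:,0].tolist(),cv2.contourArea(ct))
Rt,pt=totool(RSe,CE+RE@[60,0,60]);plan(Rt,pt)
print([x.round(2).tolist() for x in ik(Rt,pt,[[-.57,-.39,2.04,.36,.98,-2.23]])],[x.round(2).tolist() for x in ik(*totool(RSe,CE),[[-.57,-.39,2.04,.36,.98,-2.23]])])
E
```

```text
(60, 32, 6) [296.3 222.4]
(-60, 32, 6) [286.7 270.9]
(-60, 32, -6) [282.1 267.9]
(-60, -32, 6) [305.9 257.9]
[[243, 183], [245, 203], [277, 209], [276, 189], [250, 185], [248, 180]] 644.0
q [0.35, -0.24, 1.56, -0.05, 1.74, -1.07] p [467.4, 191.4, 220.5] F [0.4, -0.1, -2.3] w 62.5 clk 15.9
rotvec [-0.0435, -0.5559, -0.1163] ZXY [-0.1222, -0.0097, -0.5572] | trans world [144.8, -392.4, -77.0] cur frame [-198.1, -364.0, 95.7] target frame [-80.6, -386.4, 158.5]
[[-0.52, -0.3, 1.87, 0.33, 1.0, -2.15]] [[-0.59, -0.43, 2.08, 0.39, 0.96, -2.26]]
```

Scaled: -36.4 mm is -0.728, -20.5 mm is -0.41.

Emit:
inch_along(moves=[0, 0, 0, -0.41, -0.728, 0.038, 50, 0, 0, 0, -0.41, -0.728, 0.038, 50, 0, 0, 0, -0.41, -0.728, 0.038, 50, 0, 0, 0, -0.41, -0.728, 0.038, 50, 0, 0, 0, -0.41, -0.728, 0.038, 50, 0, 0, 0, -0.41, -0.728, 0.038, 50, 0, 0, 0, -0.41, -0.728, 0.038, 50, 0, 0, 0, -0.41, -0.728, 0.038, 50, 0, 0, 0, -0.41, -0.728, 0.038, 50, 0, 0, 0, -0.41, -0.728, 0.038, 50, 0, 0, 0, 0, 0, 0, 50])

```text
clock: 17.0
tool_pos: [611.4, -205.8, 214.4]
tcp_rot: [[-0.983, 0.165, 0.079], [0.164, 0.986, -0.017], [-0.081, -0.004, -0.997]]
force: [-0.7, 0.9, -1.0]
grip_width: 62.8
gripper_force: 87.6
```

Emit:
inch_along(moves=[-0.0032, -0.0442, -0.0092, 0, 0, 0, 50, -0.0032, -0.0442, -0.0092, 0, 0, 0, 50, -0.0032, -0.0442, -0.0092, 0, 0, 0, 50, -0.0032, -0.0442, -0.0092, 0, 0, 0, 50, 0, 0, 0, 0, 0, 0, 50])

```text
clock: 17.5
tool_pos: [606.9, -199.1, 209.2]
tcp_rot: [[-0.806, 0.04, 0.591], [0.032, 0.999, -0.025], [-0.591, -0.001, -0.807]]
force: [-0.3, -0.2, -2.8]
grip_width: 62.6
gripper_force: 87.6
```

```bash
python3 - <<'E'
from go import *
Rt,pt=totool(RSe,CE+RE@[40,0,45]);plan(Rt,pt)
E
```

```text
q [-0.52, -0.33, 1.77, 0.3, 1.14, -2.09] p [606.9, -199.1, 209.2] F [-0.3, -0.2, -2.8] w 62.6 clk 17.5
rotvec [0.0002, -0.0131, -0.0028] ZXY [-0.0028, 0.0002, -0.0131] | trans world [-14.7, -1.2, -80.8] cur frame [59.5, -1.7, 56.5] target frame [60.3, -1.5, 55.7]
```

Scaled: 20 mm is 0.4, 19.5 mm is 0.39, -0.013 rad / 3.1416 = -0.0041.

Emit:
inch_along(moves=[0, -0.0041, -0.001, 0.4, -0.01, 0.376, 50, 0, 0, 0, 0.4, -0.01, 0.376, 50, 0, 0, 0, 0.39, -0.01, 0.376, 50, 0, 0, 0, 0, 0, 0, 50])

```text
clock: 17.9
tool_pos: [596.9, -201.2, 132.4]
tcp_rot: [[-0.798, 0.037, 0.601], [0.027, 0.999, -0.025], [-0.602, -0.004, -0.799]]
force: [-0.6, -0.1, -1.6]
grip_width: 62.2
gripper_force: 87.6
```

```bash
python3 - <<'E'
from go import *
plan(*totool(RSe,CE+RE@[40,0,45]))
sd=snap('side','s8');im=snap('top','t8')
Rs,c=signnow()
for d in((60,32,-6),(60,-32,-6),(-60,32,-6),(-60,-32,-6),(60,32,6),(-60,32,6)):
    print(d,np.round(proj('side',c+Rs@d),1),np.round(proj('top',c+Rs@d),1))
f=lambda a:np.clip(cv2.resize(a,None,fx=4,fy=4,interpolation=cv2.INTER_CUBIC)*1.5,0,255)
cv2.imwrite('pics/z7.png',np.hstack([f(im[150:260,360:460]),f(sd[150:260,280:380])])[:,:,::-1])
E
```

```text
q [-0.53, -0.33, 1.92, 0.34, 1.0, -2.17] p [596.9, -201.2, 132.4] F [-0.6, -0.1, -1.6] w 62.2 clk 17.9
rotvec [-0.0001, -0.0001, 0.0022] ZXY [0.0022, -0.0001, -0.0001] | trans world [-4.6, 0.9, -3.9] cur frame [6.1, 0.7, 0.3] target frame [6.1, 0.7, 0.3]
(60, 32, -6) [328.7 181.6] [407.3 196.7]
(60, -32, -6) [339.5 173.8] [439.4 197.5]
(-60, 32, -6) [301.2 204.1] [401.6 169.3]
(-60, -32, -6) [312.4 195.9] [431.2 170.1]
(60, 32, 6) [331.4 185.3] [406.7 201.9]
(-60, 32, 6) [303.9 207.5] [401.1 174.3][ WARN:0@1.403] global loadsave.cpp:1063 imwrite_ Unsupported depth image for selected encoder is fallbacked to CV_8U.
```

View pics/z7.png

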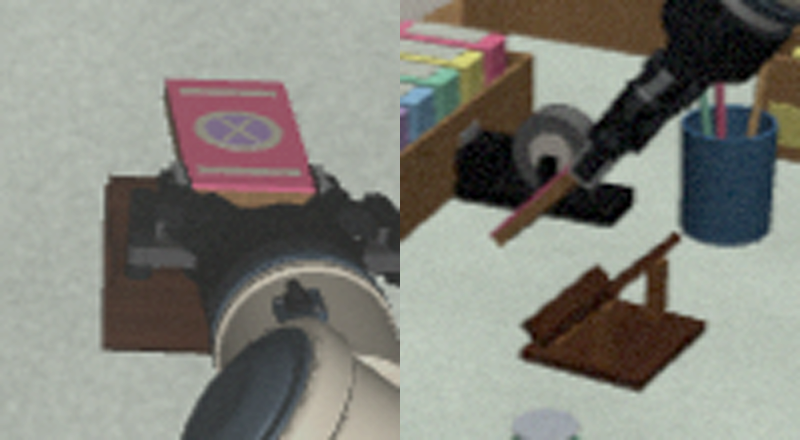

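```bash
python3 - <<'E'
from go import *
n=np.array([.707,0,.707]);u=np.array([-.707,0,.707])
plan(*totool(RSe,CE+RE@(8*n+10*u)))
Rr,_=rel();T=RSe@Rr
print('1mm -n',(T.T@RE@-n).round(3),'-u',(T.T@RE@-u).round(3))
E
```

```text
q [-0.53, -0.33, 1.91, 0.35, 1.0, -2.17] p [599.4, -202.4, 138.7] F [0.3, 0.1, -0.0] w 62.8 clk 18.0
rotvec [-0.0032, 0.009, 0.004] ZXY [0.004, -0.0032, 0.009] | trans world [-48.5, 3.7, -42.5] cur frame [64.4, 2.2, 4.2] target frame [64.4, 1.9, 4.7]
1mm -n [0.99  0.002 0.139] -u [-0.139  0.002  0.99 ]
```

Scaled: 16 mm is 0.32, 1.1 mm is 0.022.

Emit:
inch_along(moves=[0, 0, 0, 0.32, 0.01, 0.022, 50, 0, 0, 0, 0.32, 0.01, 0.022, 50, 0, 0, 0, 0.32, 0.01, 0.022, 50, 0, 0, 0, 0.28, 0.01, 0.022, 50, 0, 0, 0, 0, 0, 0, 50, 0, 0, 0, 0, 0, 0, 50])

```text
clock: 18.6
tool_pos: [553.7, -199.8, 99.6]
tcp_rot: [[-0.79, 0.037, 0.611], [0.023, 0.999, -0.031], [-0.612, -0.01, -0.791]]
force: [-0.1, -0.1, -1.3]
grip_width: 62.5
gripper_force: 87.6
```

```bash
python3 - <<'E'
from go import *
n=np.array([.707,0,.707]);u=np.array([-.707,0,.707])
plan(*totool(RSe,CE))
E
```

```text
q [-0.59, -0.45, 2.07, 0.39, 0.97, -2.25] p [553.7, -199.8, 99.6] F [-0.1, -0.1, -1.3] w 62.5 clk 18.6
rotvec [-0.0052, 0.0133, 0.0049] ZXY [0.0049, -0.0051, 0.0133] | trans world [-1.4, 1.0, -16.2] cur frame [11.0, 1.1, 11.9] target frame [10.8, 1.0, 12.1]
```

Not in contact yet; close in on the rest with force checks.

Scaled: 4 mm is 0.08, 3 mm is 0.06, 0.013 rad / 3.1416 = 0.0041.

Emit:
inch_along(moves=[-0.0016, 0.0041, 0.0016, 0.08, 0.01, 0.01, 50, 0, 0, 0, 0.06, 0.01, 0.008, 50, 0, 0, 0, 0, 0, 0, 50], only="tool_pos|^force")

```text
tool_pos: [547.4, -198.0, 91.8]
force: [-0.8, 0.4, -1.2]
```

Emit:
inch_along(moves=[0, 0, 0, 0.04, 0, 0.006, 50, 0, 0, 0, 0, 0, 0, 50], only="tool_pos|^force")

```text
tool_pos: [545.8, -197.9, 90.1]
force: [0.4, -0.5, -1.5]
```

Emit:
inch_along(moves=[0, 0, 0, 0.04, 0, 0.006, 50, 0, 0, 0, 0, 0, 0, 50], only="tool_pos|^force")

```text
tool_pos: [544.8, -198.1, 89.4]
force: [-0.0, 0.1, -0.7]
```

Scaled: 1.5 mm is 0.03, 0.2 mm is 0.004.

Emit:
inch_along(moves=[0, 0, 0, 0.03, 0, 0.004, 50, 0, 0, 0, 0, 0, 0, 50], only="tool_pos|^force")

```text
tool_pos: [544.1, -198.1, 88.9]
force: [3.6, 1.0, 0.3]
```

Emit:
inch_along(moves=[0, 0, 0, 0.03, 0, 0.004, 50, 0, 0, 0, 0, 0, 0, 50], only="tool_pos|^force")

```text
tool_pos: [543.5, -198.1, 88.5]
force: [5.7, 0.4, -0.1]
```

Scaled: 3 mm is 0.06, -1.3 mm is -0.026.

Emit:
inch_along(moves=[0, 0, 0, -0.026, 0, 0.06, 50, 0, 0, 0, -0.008, 0, 0.06, 50, 0, 0, 0, -0.008, 0, 0.06, 50, 0, 0, 0, 0, 0, 0, 50], only="tool_pos|^force")

```text
tool_pos: [550.0, -198.6, 83.2]
force: [-11.5, 3.2, 15.3]
```

Emit:
inch_along(moves=[0, 0, 0, -0.004, 0, 0.03, 50, 0, 0, 0, 0, 0, 0, 50], only="tool_pos|^force")

```text
tool_pos: [550.6, -198.6, 83.7]
force: [-27.3, 6.3, 27.2]
```

Emit:
inch_along(moves=[0, 0, 0, -0.004, 0, 0.03, 50, 0, 0, 0, 0, 0, 0, 50], only="tool_pos|^force")

```text
tool_pos: [551.4, -198.7, 84.3]
force: [-44.4, 10.6, 39.3]
```

Scaled: -1.5 mm is -0.03, -0.8 mm is -0.016.

Emit:
inch_along(moves=[0, 0, 0, 0.004, 0, -0.03, 50, 0, 0, 0, 0.004, 0, -0.03, 50, 0, 0, 0, 0.004, 0, -0.016, 50, 0, 0, 0, 0, 0, 0, 50], only="tool_pos|^force")

```text
tool_pos: [549.4, -198.6, 82.8]
force: [-1.3, 0.9, 8.0]
```

```bash
python3 - <<'E'
from go import *
n=np.array([.707,0,.707]);u=np.array([-.707,0,.707])
Rs,c=signnow();d=RE.T@(c-CE);print('n',d@n,'u',d@u,'y',d[1]);plan(*totool(RSe,CE))
E
```

```text
n -2.5085623062660662 u 1.5477118790276334 y 0.10582710749172546
q [-0.59, -0.44, 2.08, 0.39, 0.96, -2.26] p [549.4, -198.6, 82.8] F [-1.3, 0.9, 8.0] w 62.6 clk 20.9
rotvec [0.0001, -0.0002, -0.0003] ZXY [-0.0003, 0.0001, -0.0002] | trans world [2.9, -0.2, 0.7] cur frame [-2.7, -0.1, 1.2] target frame [-2.7, -0.1, 1.2]
```

Scaled: -40 mm is -0.8, -30 mm is -0.6.

Emit:
inch_along(moves=[0, 0, 0, 0, 0, 0, 70, 0, 0, 0, 0, 0, 0, 85, 0, 0, 0, 0, 0, 0, 85, 0, 0, 0, 0, 0, 0, 85, 0, 0, 0, 0, 0, 0, 85, 0, 0, 0, 0, 0, 0, 85, 0, 0, 0, 0, 0, -0.12, 85, 0, 0, 0, 0, 0, -0.24, 85, 0, 0, 0, 0, 0, -0.4, 85, 0, 0, 0, 0, 0, -0.6, 85, 0, 0, 0, 0, 0, -0.8, 85, 0, 0, 0, 0, 0, -0.8, 85, 0, 0, 0, 0, 0, -0.8, 85, 0, 0, 0, 0, 0, 0, 85])

```text
clock: 22.3
tool_pos: [435.2, -194.6, 240.2]
tcp_rot: [[-0.794, 0.04, 0.606], [0.026, 0.999, -0.032], [-0.607, -0.01, -0.795]]
force: [-0.9, -0.7, 0.7]
grip_width: 85.2
gripper_force: 0.0
```

```bash
python3 - <<'E'
from go import *
im=snap('top','t9');sd=snap('side','s9')
h=cv2.cvtColor(im,cv2.COLOR_RGB2HSV);m=cv2.inRange(h,(160,70,60),(179,255,255));k=np.zeros_like(m);k[150:260,370:460]=m[150:260,370:460]
k=cv2.morphologyEx(k,cv2.MORPH_CLOSE,np.ones((9,9)))
ct=max(cv2.findContours(k,0,2)[0],key=cv2.contourArea);print(cv2.boxPoints(cv2.minAreaRect(ct)).round(1).tolist(),cv2.approxPolyDP(ct,2,True)[:,0].tolist())
for d in((60,32,-6),(60,-32,-6),(-60,-32,-6),(-60,32,-6)): print(d,np.round(proj('top',CE+RSe@d),1),np.round(proj('side',CE+RSe@d),1))
E
```

```text
[[397.0, 197.0], [432.0, 197.0], [432.0, 227.0], [397.0, 227.0]] [[397, 198], [402, 226], [432, 227], [425, 198]]
(60, 32, -6) [402.7 225.8] [343.7 204.5]
(60, -32, -6) [433.6 226.7] [354.1 195.9]
(-60, -32, -6) [425.8 198.3] [326.5 217.2]
(-60, 32, -6) [397.3 197.5] [315.8 226. ]
```

```bash
python3 - <<'E'
from go import *
sd=cv2.imread('pics/s9.png');b=cv2.imread('pics/side0.png')
d=cv2.absdiff(sd,b).max(2)
h=cv2.cvtColor(sd,cv2.COLOR_BGR2HSV);m=cv2.inRange(h,(0,60,80),(22,255,255))|cv2.inRange(h,(160,60,70),(179,255,255));m[d<25]=0
k=np.zeros_like(m);k[185:240,305:365]=m[185:240,305:365];k=cv2.morphologyEx(k,cv2.MORPH_CLOSE,np.ones((3,3)))
ct=max(cv2.findContours(k,0,2)[0],key=cv2.contourArea);print(cv2.contourArea(ct),cv2.approxPolyDP(ct,1.5,True)[:,0].tolist())
for e in((60,32,6),(-60,32,6)): print(e,np.round(proj('side',CE+RSe@e),1))
E
```

```text
45.0 [[355, 199], [351, 200], [331, 217], [342, 208], [349, 207], [356, 201]]
(60, 32, 6) [346.5 208. ]
(-60, 32, 6) [318.4 229.3]
```

```bash
python3 -c "
from station import env
print(env.job_done())"
```

```text
the job is handed in; nothing more can be done
None
```

The sign was stood against the back-rest and let go, then regripped by the top and released on the easel pink face out, matching the expected seated position to within about 2 mm in the top camera image, and the job is handed in (the judge's verdict wasn't shown; I did not re-measure the bystanders, but the path stayed clear of them).

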